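Rock the angle gauge on the rest stud to the drying tilt and hold it

ROBOT

A 6-joint arm with a two-finger parallel gripper is mounted at the origin on the work surface. World frame = base frame: x ahead of the robot, y to its left, z up, the work surface at z = 0. Lengths are in m, angles in rad, forces in N, time in s.
With the tool pointing down it reaches from about 0.25 to 0.725 m from the base axis. Payload 9.7 kg.
Tool frame: the origin (TCP) lies midway between the tips of the shut fingers; the grasp point (between the pads) lies 19 mm behind it (arm.grasp_offset is the distance from the TCP to the grasp point, in m); z points along the fingers, y is the line along which they close (so a half turn about z gives the same grasp; the last joint's range is limited). The gripper opens to 85 mm and grips with 20 to 120 N. Pads are 22 mm wide; open, the fingers measure 114 mm over their backs; the gripper's body (76 mm by 85 mm) begins 54 mm behind the grasp point. The pads swing forward as they close: fully open they stand 13 mm farther back than shut.
Start: joints at [-1.18, 0.087, 0.176, 1.66, 0, 1.571], TCP at [0.21, -0.509, 0.231] pointing down, gripper open.
Joint ranges: [-3.13, 3.13], [-0.85, 1.81], [-1.15, 1.24], [-2.2, 2.28], [-1.44, 1.52], [-3.14, 3.14]. Speed limits (rad/s): [2.22, 2.22, 2.57, 3.14, 3.14, 3.14].

INTERFACE

Orientations are given as a rotation vector (axis times angle).
In Python, from plant import arm gives the robot as it stands. The module is installed in compiled form; this text tells all that it offers. Calls block until the motion is done:
- arm.move_pose(position, orientation): joint-space move of the TCP to a pose.
- arm.move_straight(position, frame=None, speed=0.15, guard=None): straight line of the TCP; frame=None keeps the orientation; speed is the mean speed in m/s. With guard (N) it stops when the force on the tool has changed by that much, and returns True; else False.
- arm.move_joints(angles): joint-space move.
- arm.ungrasp() and arm.gripper_close(f_grip=None): open the fingers fully, or close them until they stop; f_grip is the grip in N (None keeps the last).
- arm.sleep(seconds).
- arm.solve_ik(position, orientation): joint angles nearest the present ones, or None.
- arm.get_state(): the state.
- arm.capture(name): name is "scene" or "top" or "wrist"; returns a dict with "pixels" (400x640x3 uint8, red, green, blue), "range_z" (400x640 float32, m along the optical axis (not along the pixel's ray), 0 where there is no reading), "vertical_fov" (degrees; the focal length in pixels is half the picture's height over the tangent of half this angle, whatever the lens; pixels are square), "cx", "cy" (the principal point, pixels), "position" and "rotation" of the camera in the world; the wrist camera has in their place "tool_from_camera" (4x4, takes a point from camera to tool coordinates, whose origin is the TCP and whose axes are the flange's). Camera axes: x right, y down, z forward; pixel columns grow to the right and rows downward; lengths in m; the calibration is good to about 2 mm. The wrist camera is an equidistant fisheye: a pixel r from the principal point sees the ray r / f radians off the axis. A picture is of the moment at which its call begins: read the wrist's pose just before it.
A pose or a line that the arm cannot do raises arm.MotionError and nothing moves.
- arm.sign_off(): hands the job in; it is judged then, once.
The state is a dict: "time_s": time; "joints": joint angles; "joint_velocities": joint speeds; "joint_torque": joint torques, N m; "tcp_pos": TCP position; "tcp_rot": TCP orientation; "force": force on the tool from outside, world axes, zero at the start; "moment": the same for the moment, N m; "gripper_width": finger opening in m; "grasp_force": force on a finger pad.
Only numpy, scipy, OpenCV 4.12 (cv2) and the standard library are available. Lean on these libraries where they do the work, as an engineer would, in place of code of your own. Each camera call takes 0.05 s, during which the arm holds its last target. There are 200 camera calls.

TASK

Pick up the blue angle gauge, which has a black grip on top, set it down upright and square across the round steel crown of the stud block, then rock it on the crown until its swinging black pointer settles on the red mark, so that the rail shims can be set to it. Finish while still gripping the gauge there, steady, its foot pressed lightly on the crown and the pointer at rest on the mark; do not let go, and leave everything else on the bench where it is.

Things in the scene. Friction and masses are not known exactly. Their poses are not given: they have to be found in the camera images.
- gauge: Blue angle gauge, loose, about 0.3 to 0.5 kg, standing upright on the bench. Origin: centre of the flat underside of its steel foot, which is 36 (x) x 124 (y) x 12 mm; z up through the gauge, x along its thickness (normal to the dials), y along its width.
- dial_centre (a point): Dial centre, 70 mm above the gauge's origin: centre of the round blue housing, 120 mm in diameter, 24 mm thick along x. Both faces (+x and -x) carry the same white dial, pointer and mark.
- gauge_grip (a point): Grasp point, 152 mm above the gauge's origin, in the black rubber grip on top of the housing: 18 mm thick (x), 46 mm wide (y), from 126 to 166 mm above the origin. Pinch it across x from above, fingertips no lower than about 131 mm.
- stud: Stud block, fixed to the bench, 60 x 110 mm base. Origin: centre of its underside; z up. Its head is a round steel crown: a horizontal cylinder, radius 30 mm, length 44 mm, axis along the stud's x, 45 mm above the origin. Lower unequal shoulders beside it: 48 mm high (+y, out to y = 46 mm), 34 mm (-y, out to 42 mm).
- stud_crown (a point): Middle of the crown's top line, 75 mm above the stud's origin. Square across the crown means the gauge's x axis parallel to the stud's x axis (either way round), so that the foot rocks over the crown about that axis.
- gauge_pointer (a joint): Angle of the black pointer relative to the gauge, rad, about the gauge's +x through the dial centre; 0 = needle along the gauge's +z, positive leans it to the gauge's -y. A free pendulum, bob below: the needle points straight up in the world, so turning the gauge by +a about its own +x makes it read -a. After a movement it swings for one to two seconds.
- gauge_mark (a joint): Angle of the red mark on the dial rim, same zero and sense as the pointer, rad; preset between 0.19 and 0.36 (about 11 to 21 degrees) and it stays put on the gauge. The needle is on the mark when both joints are equal.
- pointer_tip (a point): Tip of the needle, 46 mm from the dial centre, in the gauge's middle plane; its z axis points along the needle.
- mark_tip (a point): Inner edge of the red mark at the same 46 mm radius (the mark is 7 mm wide), in the gauge's middle plane; its z axis points outward from the dial centre through the mark.
- offcut: Bystander: loose aluminium U-channel offcut 140 x 30 x 18 mm, lying flat.
- shim: Bystander: loose brass shim plate 50 x 30 x 6 mm, lying flat nearer the robot.
- box_section: Bystander: loose aluminium box-section offcut 120 x 40 x 40 mm, on the left.
- driver: Bystander: loose screwdriver, lying on the right.
- jar: Bystander: loose closed jar, diameter 60, height 75 mm, at the right back.
- coupon_bin: Bystander: loose blue open bin 100 x 140 x 50 mm, at the left back.
- spanner: Bystander: loose spanner lying on the right.
There are look-alikes about, which are no part of the job. Of the things that look like the gauge, the larger one is meant.

How it is judged:
By the outcome, as a careful person would: the job done as asked, in the order asked, and still so for the second after the job is handed in, while the arm keeps its last pose, push and grip.
It also fails if it takes over 58 s, if anything falls off the work surface, if the arm or the gripper's body presses on something with over 40 N, if the wrist force passes 120 N, or if a joint passes its speed limit or range.

## Working session

There is one attempt and no reset: what is moved stays moved. The work goes in short steps, each a Python script; the robot and the scene stay as the last script left them, time stands still between calls to the robot, and variables do not carry over. Pictures are saved under pics/ and viewed, at most 10 in all, crops included, and the job is handed in when it is done.

```bash
mkdir -p pics
cat > h.py <<'E'
import numpy as np, cv2
from scipy.spatial.transform import Rotation as R
from plant import arm
def save(n,im): cv2.imwrite('pics/'+n+'.png',im[...,::-1])
def cloud(c):
    h,w=c['range_z'].shape; f=h/2/np.tan(np.radians(c['vertical_fov']/2))
    v,u=np.mgrid[:h,:w]; z=c['range_z']
    P=np.stack([(u-c['cx'])/f*z,(v-c['cy'])/f*z,z],-1)
    Q=P@np.array(c['rotation']).T+np.array(c['position']); Q[z==0]=np.nan
    return Q
E
python3 - <<'E'
from h import *
import pickle
cs={}
for n in('scene','top'):
    c=arm.capture(n);save(n,c['pixels']);cs[n]=c;print(n,c['position'],c['rotation'],c['vertical_fov'],c['cx'],c['cy'])
pickle.dump(cs,open('c0.pkl','wb'))
print(arm.get_state(),arm.grasp_offset)
E
```

```text
scene [ 1.23307165 -0.3695182   0.95084598] [-2.08817691 -1.27516827  0.48542011] 44.966852489709254 318.18510695988624 193.75419052331347
top [0.42845503 0.02687814 1.19141792] [-2.17735266  2.15897784 -0.10546418] 48.96849113661645 325.00356051038386 201.019049773329
{'time_s': 0.1, 'joints': array([-1.17999862e+00,  8.74167125e-02,  1.75218551e-01,  1.65978020e+00,
        3.02698263e-05,  1.57077476e+00]), 'joint_velocities': array([ 0.0003779 , -0.00108319,  0.00454594, -0.00118532,  0.00082514,
       -0.00014743]), 'joint_torque': array([-8.16924021e-04, -5.21562767e+01,  4.65651512e+01,  1.59799063e-02,
        4.72796842e-07,  5.27387755e-06]), 'tcp_pos': array([ 0.20944325, -0.50834991,  0.23065021]), 'tcp_rot': array([-3.08065928e+00, -6.09771682e-01,  3.13720739e-04]), 'force': array([ 0.19035778, -0.91844303, -0.01103807]), 'moment': array([ 0.00475178,  0.04945851, -0.03124981]), 'grasp_force': 0.0, 'gripper_width': 0.08551021947094041} 0.0187
```

View pics/scene.png

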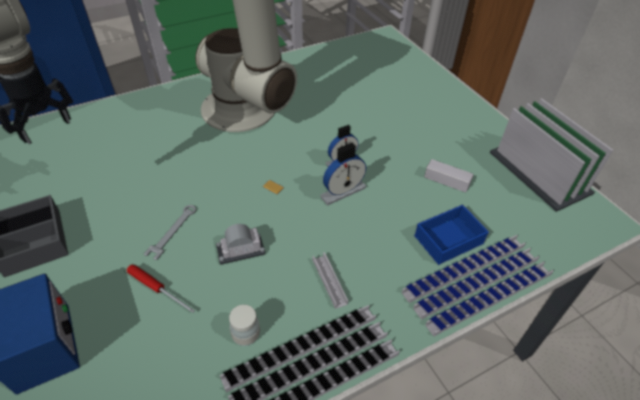

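View pics/top.png

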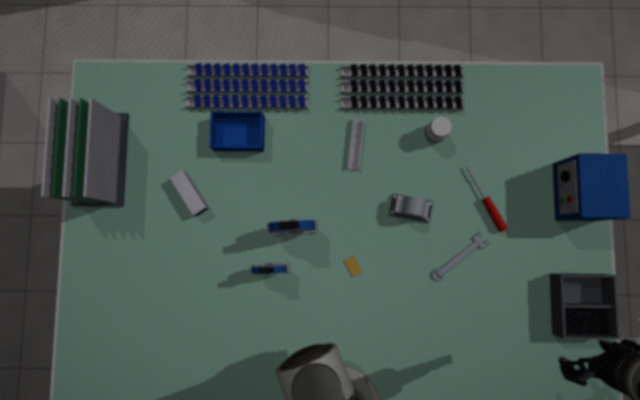

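The candidates for the gauge are the larger one at top (292,226) / scene (345,173) and the smaller look-alike at top (269,269) / scene (343,145), so I pick the larger. The stud is at top (411,207) / scene (240,242).

```bash
sed -i "s/np.array(c\['rotation'\]).T/R.from_rotvec(c['rotation']).as_matrix().T/" h.py
python3 - <<'E'
from h import *
import pickle
cs=pickle.load(open('c0.pkl','rb'))
def pca(p):
    r=cv2.minAreaRect((p[:,:2]*1000).astype(np.float32)); return np.round(r[0],1),np.round(r[1],1),round(r[2],1)
for n,boxes in(('top',dict(gauge=(255,205,325,245),small=(240,255,300,283),stud=(382,185,442,228))),('scene',dict(gauge=(315,140,372,205),stud=(210,218,270,265)))):
    c=cs[n];Q=cloud(c)
    t=Q[100:300,100:500].reshape(-1,3);print(n,'table z',np.nanmedian(t[:,2]))
    for k,(a,b,d,e) in boxes.items():
        q=Q[b:e,a:d].reshape(-1,3);q=q[np.isfinite(q[:,2])]
        print(k,'zmax',q[:,2].max())
        for lo,hi in((.003,.025),(.028,.04),(.042,.055),(.06,.09),(.09,.12),(.13,.2)):
            m=q[(q[:,2]>lo)&(q[:,2]<hi)]
            if len(m)>8: print('  ',lo,hi,len(m),m.mean(0).round(4),pca(m))
crops=[cv2.resize(cs['scene']['pixels'][b:e,a:d],(400,400),interpolation=2) for a,b,d,e in((305,115,385,195+10-10),(200,202,280,282))]
crops[0]=cv2.resize(cs['scene']['pixels'][122:202,305:385],(400,400),interpolation=2)
save('crop',np.hstack(crops))
E
```

```text
top table z 0.00013586645190821756
gauge zmax 0.16945212189224312
   0.003 0.025 271 [0.4784 0.119  0.007 ] (array([483.9, 127.2]), array([105.5, 187.3]), 0.5)
   0.042 0.055 9 [0.4619 0.1161 0.0475] (array([460.8, 120.4]), array([ 3. , 91.2]), 3.8)
   0.06 0.09 35 [0.4721 0.0886 0.0791] (array([475.2, 113.5]), array([ 32.4, 115.3]), 1.1)
   0.09 0.12 226 [0.4748 0.1112 0.1081] (array([475.2, 114.9]), array([ 30.2, 112.6]), 6.6)
   0.13 0.2 170 [0.4751 0.1141 0.1625] (array([474.6, 114.9]), array([20. , 46.2]), 4.0)
small zmax 0.1314961831995629
   0.003 0.025 161 [0.3665 0.171  0.0062] (array([365.6, 178.6]), array([ 71.6, 158.7]), 0.5)
   0.06 0.09 139 [0.3683 0.1663 0.0793] (array([367. , 171.3]), array([23. , 85.5]), 0.3)
   0.09 0.12 78 [0.3683 0.1682 0.0958] (array([367.7, 171. ]), array([21.9, 59.7]), 1.8)
stud zmax 0.07878607124394432
   0.003 0.025 419 [ 0.5269 -0.1975  0.0097] (array([ 537. , -202.5]), array([114.5, 159.9]), 0.5)
   0.028 0.04 83 [ 0.5224 -0.2181  0.0332] (array([ 530. , -198.7]), array([88.4, 44.4]), 80.9)
   0.042 0.055 141 [ 0.5351 -0.1691  0.0477] (arra
[... 487 characters left out ...]
6.9)
   0.06 0.09 519 [0.4532 0.1234 0.0758] (array([433.9, 133.5]), array([118.2, 171.2]), 69.4)
   0.09 0.12 409 [0.4798 0.1077 0.1045] (array([431.5, 114.1]), array([128.7, 114.5]), 0.3)
   0.13 0.2 304 [0.4828 0.1132 0.1539] (array([480.1, 116.2]), array([22.9, 47.7]), 0.2)
stud zmax 0.08018869774577875
   0.003 0.025 1121 [ 0.5201 -0.1958  0.0089] (array([ 504.1, -193.9]), array([156.5, 144.9]), 63.6)
   0.028 0.04 191 [ 0.5429 -0.2137  0.0346] (array([ 547.9, -207.6]), array([94.8, 42.3]), 53.0)
   0.042 0.055 208 [ 0.546  -0.1836  0.0494] (array([ 535.3, -191.9]), array([75.6, 46. ]), 78.7)
   0.06 0.09 420 [ 0.5361 -0.2005  0.0712] (array([ 532.6, -199.3]), array([53.7, 47.9]), 78.5)
```

View pics/crop.png

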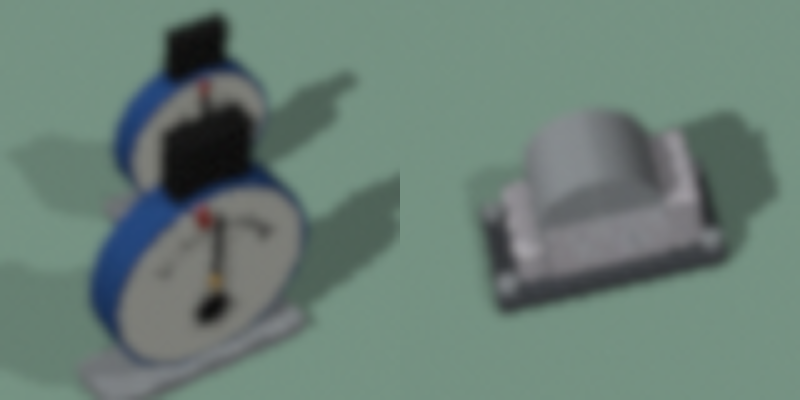

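The crop shows the larger gauge in front, with its black grip at (210,150), red mark at (205,215) left of the needle, and dial facing world +x. The mark lies towards world -y, so gauge x ≈ world x. The stud is on the right, with its crown at (595,165) and higher shoulder at +y.

```bash
cat >> h.py <<'E'
def tool(psi,lean=0,flip=1):
    "psi: yaw of gauge x; gauge frame G=Rz(psi)Rx(-lean); tool y along flip*gauge x, tool z = -gauge z"
    G=R.from_euler('z',psi)*R.from_euler('x',-lean)
    T=np.array([[0,flip,0],[flip,0,0],[0,0,-1]]).T  # columns: tool x,y,z in gauge
    return G*R.from_matrix(np.array([[0,flip,0],[flip,0,0],[0,0,-1.]]))
def tcp_for(o,psi,lean=0,flip=1):
    "TCP pose with grasp pt at 152 mm on gauge whose origin is o"
    G=R.from_euler('z',psi)*R.from_euler('x',-lean)
    return np.array(o)+G.apply([0,0,.152-arm.grasp_offset]),tool(psi,lean,flip).as_rotvec()
E
python3 - <<'E'
from h import *
d=np.radians
for flip in(1,-1):
    for n,o,psi,l in(('g',(.475,.115,0),d(4),0),('s',(.531,-.2,.075),d(-11.5),0),('t',(.531,-.2,.075),d(-11.5),.36),('up',(.56,-.2,.3),d(-30),.3)):
        j=arm.solve_ik(*tcp_for(o,psi,l,flip)); print(flip,n,None if j is None else np.round(j,2))
c=arm.capture('wrist');print(c['tool_from_camera'].round(3),c['vertical_fov'],c['cx'],c['cy'])
E
```

```text
1 g [ 0.24 -0.07 -0.17  1.47  0.    1.74]
1 s [-0.36  0.12  0.17  1.62  0.    1.41]
1 t [-0.1   0.12  0.11  1.6  -0.36  1.68]
1 up None
-1 g [ 0.24 -0.07 -0.17  1.47  0.   -1.4 ]
-1 s [-0.36  0.12  0.17  1.62  0.   -1.73]
-1 t [-0.1   0.12  0.11  1.6  -0.36 -1.46]
-1 up None
[[-0.001 -0.957 -0.288  0.074]
 [ 1.    -0.    -0.001  0.001]
 [ 0.001 -0.288  0.957 -0.143]
 [ 0.     0.     0.     1.   ]] 65.70646984690485 319.60952416281845 198.09035914766926
```

```bash
cat >> h.py <<'E'
def wrist(name=None):
    s=arm.get_state(); c=arm.capture('wrist')
    T=np.eye(4);T[:3,:3]=R.from_rotvec(s['tcp_rot']).as_matrix();T[:3,3]=s['tcp_pos']
    c['M']=T@c['tool_from_camera']
    if name: save(name,c['pixels'])
    return c
def rays(c,uv):
    uv=np.atleast_2d(uv).astype(float);f=200/np.tan(np.radians(c['vertical_fov']/2))
    d=uv-[c['cx'],c['cy']];r=np.linalg.norm(d,axis=1)+1e-9;th=r/f
    v=np.c_[d/r[:,None]*np.sin(th)[:,None],np.cos(th)]
    return c['M'][:3,3],v@c['M'][:3,:3].T
def wcloud(c):
    v,u=np.mgrid[:400,:640];o,d=rays(c,np.c_[u.ravel(),v.ravel()])
    cz=d@c['M'][:3,2];z=c['range_z'].ravel()
    Q=o+d*(z/np.where(cz>.05,cz,np.nan))[:,None];Q[z==0]=np.nan
    return Q.reshape(400,640,3)
E
python3 - <<'E'
from h import *
import pickle
ps=np.radians(4)
for th in(35,25,15,5):
    t=np.radians(th)
    Rt=R.from_euler('z',ps)*R.from_matrix(np.array([[np.cos(t),0,-np.sin(t)],[0,-1,0],[-np.sin(t),0,-np.cos(t)]]))
    p=np.array([.525,.12,.215])
    j=arm.solve_ik(p,Rt.as_rotvec());print(th,j)
    if j is not None: break
arm.move_pose([.40,-.3,.30],tool(0).as_rotvec())
arm.move_pose(p,Rt.as_rotvec());arm.sleep(.3)
c=wrist('w1');pickle.dump(c,open('w1.pkl','wb'));print(arm.get_state()['time_s'],c['M'])
E
```

```text
35 [ 0.18870094  0.69742306  0.7919958   2.27291003  0.06808328 -3.04405455]
4.925 [[ 6.89586958e-02 -6.17387333e-01 -7.83631022e-01  6.67713589e-01]
 [-9.97619444e-01 -4.29745704e-02 -5.39317347e-02  1.29685123e-01]
 [-3.79436678e-04  7.85484607e-01 -6.18881078e-01  2.89850293e-01]
 [ 0.00000000e+00  0.00000000e+00  0.00000000e+00  1.00000000e+00]]
```

View pics/w1.png

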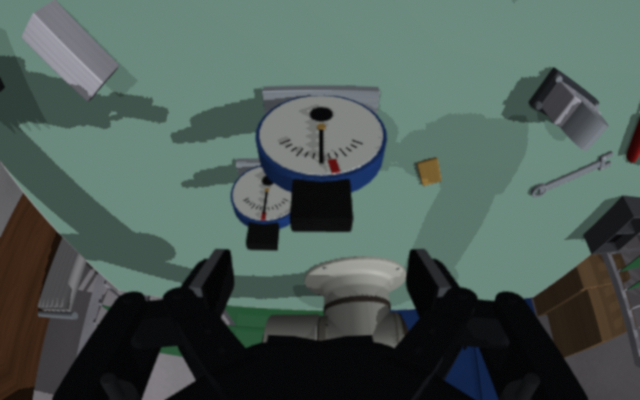

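Wrist view, image upside down: the dial centre is near (321,125), the needle is at (321,145), the red mark at (334,165) on the world -y side, and the grip at (322,205). Now I'll compute the mark angle and the gauge pose.

Run:
```python
from h import *
import pickle
c=pickle.load(open('w1.pkl','rb'));im=c['pixels'].astype(int);Q=wcloud(c)
sub=np.zeros((400,640),bool);sub[75:235,250:392]=1
r,g,b=im[...,0],im[...,1],im[...,2]
white=sub&(r>110)&(abs(r-g)<25)&(abs(g-b)<30)&(Q[...,2]>.025)
red=sub&(r>g+60)&(r>b+60)
q=Q[white];q=q[np.isfinite(q[:,0])&(abs(q[:,0]-.487)<.02)]
for _ in range(3):
    A=np.c_[np.ones(len(q)),q[:,1],q[:,2]];k=np.linalg.lstsq(A,q[:,0],rcond=None)[0];e=q[:,0]-A@k;q=q[abs(e)<2*e.std()]
n=np.array([1,-k[1],-k[2]]);n/=np.linalg.norm(n);print('plane',len(q),'normal',n,'yaw',np.degrees(np.arctan2(n[1],n[0])),e.std())
# dial contour projected onto plane (vertical assumed)
psi=np.arctan2(n[1],n[0]); nx=np.array([np.cos(psi),np.sin(psi),0]);ny=np.array([-nx[1],nx[0],0])
d0=np.median(q@nx)
def onp(uv):
    o,d=rays(c,uv);t=(d0-o@nx)/(d@nx);P=o+d*t[:,None];return np.c_[P@ny,P[:,2]]
cn=max(cv2.findContours(white.astype(np.uint8),cv2.RETR_EXTERNAL,cv2.CHAIN_APPROX_NONE)[0],key=cv2.contourArea)[:,0]
hull=cv2.convexHull(cn)[:,0]
P=onp(hull);el=cv2.fitEllipse((P*1000).astype(np.float32));print('dial ellipse',el)
v,u=np.nonzero(red);w=(r-np.maximum(g,b))[red];
vv,uu=np.nonzero(red&(np.add(*np.indices((400,640)))>0));
pr=onp(np.c_[u,v]);print('red n',len(u),(u*w).sum()/w.sum(),(v*w).sum()/w.sum(),(pr*w[:,None]).sum(0)/w.sum())
C=np.array([el[0][0]/1000,el[0][1]/1000]);m=(pr*w[:,None]).sum(0)/w.sum()-C
print('mark vs fitted centre',np.degrees(np.arctan2(-m[0],m[1])),np.hypot(*m))
m2=m+C-[C[0],.07];print('with z=.07',np.degrees(np.arctan2(-m2[0],m2[1])),np.hypot(*m2))
blk=(r+g+b<150)&sub&(v if 0 else np.ones_like(sub)); blk[:130]=0;blk[160:]=0;blk[:,:312]=0;blk[:,330:]=0
v,u=np.nonzero(blk);pb=onp(np.c_[u,v]);print('needle',len(u),pb[:,0].mean(),np.polyfit(pb[:,1],pb[:,0],1))
ctr=d0*nx+C[0]*ny-.012*nx;print('gauge xy',ctr,'d0',d0)
G=Q[sub&(Q[...,2]>.155)&(r+g+b<200)];print('grip',len(G),np.nanmean(G,0),cv2.minAreaRect((G[:,:2]*1000).astype(np.float32)))
# stud
S=Q[50:160,510:625].reshape(-1,3);S=S[(S[:,2]>.06)&(S[:,2]<.09)];print('stud',len(S),S[:,2].max(),S.mean(0),cv2.minAreaRect((S[:,:2]*1000).astype(np.float32)))
```

```text
plane 5229 normal [ 9.97861787e-01  6.53554371e-02 -7.21470480e-04] yaw 3.747262560142633 0.0004118861605336178
dial ellipse ((84.08438110351562, 71.610595703125), (109.02638244628906, 110.04156494140625), 75.72196197509766)
red n 76 330.1803862741421 168.39227451715732 [0.07650224 0.11988555]
mark vs fitted centre 8.926047796510522 0.04886676138909021
with z=.07 8.642285116164954 0.05045847068494704
needle 99 0.08407124547935316 [-0.00091558  0.08415584]
gauge xy [0.47900161 0.11563697 0.        ] d0 0.49753502944049616
grip 1535 [0.48304713 0.11611294 0.16321365] ((478.97113037109375, 115.76683044433594), (18.910913467407227, 45.28034591674805), 4.278757095336914)
stud 917 0.07650931216822185 [ 0.53598754 -0.18888933  0.06953567] ((533.045654296875, -197.83888244628906), (50.71158218383789, 44.64826202392578), 78.76871490478516)
```

Run:
```python
from h import *
import pickle
c=pickle.load(open('w1.pkl','rb'));im=c['pixels'].astype(float)
ps=np.radians(3.9);nx=np.array([np.cos(ps),np.sin(ps),0]);ny=np.array([-nx[1],nx[0],0]);d0=.4975
r=im[...,0]-np.maximum(im[...,1],im[...,2]);r[:150]=0;r[185:]=0;r[:,:310]=0;r[:,360:]=0
v,u=np.nonzero(r>25);w=r[v,u]
o,d=rays(c,np.c_[u,v]);P=o+d*((d0-o@nx)/(d@nx))[:,None];p=np.c_[P@ny,P[:,2]]
m=(p*w[:,None]).sum(0)/w.sum();print(len(u),m)
for C in((.0841,.0716),(.0841,.070)):
    k=m-C;print(np.degrees(np.arctan2(-k[0],k[1])),np.hypot(*k))
# grasp
o=[.4785,.1157,0];psi=np.radians(4.0)
p,q=tcp_for(o,psi)
arm.move_straight(arm.get_state()['tcp_pos']+[0.04,0,.09],speed=.25)
arm.move_pose(p+[0,0,.10],q)
arm.move_straight(p,speed=.1)
print(arm.get_state()['force']);arm.gripper_close(80)
s=arm.get_state();print(s['force'],s['gripper_width'],s['grasp_force'],s['tcp_pos']-p,s['time_s'])
```

```text
128 [0.07267979 0.1171059 ]
14.088055146816345 0.046917033127403834
13.627678325556703 0.0484704742628946Traceback (most recent call last):
  File "<stdin>", line 14, in <module>
plant.MotionError: the arm cannot follow that straight line within its joint ranges
```

Run:
```python
from h import *
o=[.4785,.1157,0];psi=np.radians(4.0)
p,q=tcp_for(o,psi)
arm.move_pose([.52,.12,.30],q)
arm.move_pose(p+[0,0,.08],q)
arm.move_straight(p,speed=.1)
print(arm.get_state()['force']);arm.gripper_close(80);arm.sleep(.2)
s=arm.get_state();print(s['force'],s['gripper_width'],s['grasp_force'],s['tcp_pos']-p,s['time_s'])
arm.move_straight(p+[0,0,.15],speed=.15)
f0=arm.get_state();print(f0['force'],f0['gripper_width'])
# over the stud, upright, square
so=np.array([.533,-.198,.075]);p2,q2=tcp_for(so+[0,0,.075],np.radians(-11.3))
arm.move_pose(p2,q2);arm.sleep(1.5)
s=arm.get_state();print(s['tcp_pos']-p2,s['force'],s['moment'],s['time_s'])
import pickle
cs={n:arm.capture(n) for n in('scene','top')};cs['w']=wrist();pickle.dump(cs,open('c2.pkl','wb'))
a=cv2.resize(cs['scene']['pixels'][150:290,170:310],(400,400),interpolation=2)
save('v2',np.hstack([a,cv2.resize(cs['w']['pixels'],(400,250)).repeat(1,0) if 0 else cv2.copyMakeBorder(cv2.resize(cs['w']['pixels'],(400,250)),0,150,0,0,0)]))
```

```text
[-0.44235114  0.75116976  0.52153296]
[-1.51808242  1.00066427  3.72186737] 0.017037900615333997 79.05176639556885 [3.84023593e-06 3.52499494e-05 1.86582734e-04] 11.125
[ 0.17586421 -0.19287392 -3.28325475] 0.01730276936720599
[8.56655153e-06 1.46822677e-05 1.42945695e-05] [ 0.44343006  0.00691095 -3.03701926] [ 0.01823967 -0.04924704 -0.00543616] 14.9833
```

View pics/v2.png

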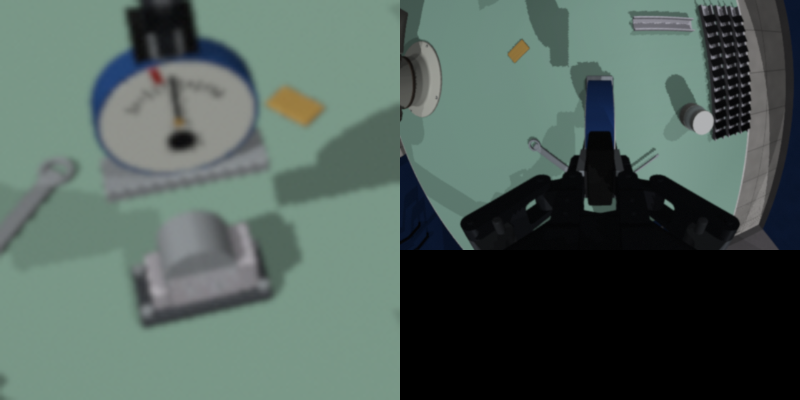

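The gauge is in hand and upright, with the mark at (155,75) left of the needle at (172,95) and the stud below at (200,250). I'll check the gauge against the stud in the same camera, then descend.

```bash
cat >> h.py <<'E'
def dial(c,ctr,psi,lean=0,z=.07):
    "scene cam: cloud of white face; mark/needle on dial plane given gauge origin ctr. returns face pts, mark and needle angles(deg)"
    G=R.from_euler('z',psi)*R.from_euler('x',-lean);D=np.array(ctr)+G.apply([.012,0,.07]);nx,ny,nz=G.as_matrix().T
    im=c['pixels'].astype(float);f=200/np.tan(np.radians(c['vertical_fov']/2));Rm=R.from_rotvec(c['rotation']).as_matrix()
    v,u=np.mgrid[:400,:640];d=np.stack([(u-c['cx'])/f,(v-c['cy'])/f,np.ones((400,640))],-1)@Rm.T
    t=((D-c['position'])@nx)/(d@nx);P=np.array(c['position'])+d*t[...,None]-D
    y,z=P@ny,P@nz;rr=np.hypot(y,z);mx=im.max(-1);mn=im.min(-1)
    white=(rr<.075)&(mx>95)&(mx-mn<30)&(z>-.045)
    k=max(cv2.findContours(white.astype(np.uint8),0,1)[0],key=cv2.contourArea);k=cv2.convexHull(k)[:,0]
    el=cv2.fitEllipse(np.c_[y[k[:,1],k[:,0]],z[k[:,1],k[:,0]]].astype(np.float32)*1000)
    c0=np.array(el[0])/1000
    y,z=y-c0[0],z-c0[1];rr=np.hypot(y,z)
    red=np.clip(im[...,0]-np.maximum(im[...,1],im[...,2])-20,0,None)*((rr<.065)&(rr>.03))
    m=[(red*y).sum()/red.sum(),(red*z).sum()/red.sum()]
    blk=np.clip(110-im.sum(-1)/3,0,None)*((rr<.036)&(rr>.012)&(z>abs(y)))
    n=[(blk*y).sum()/blk.sum(),(blk*z).sum()/blk.sum()]
    a=lambda q:np.degrees(np.arctan2(-q[0],q[1]))
    return el,a(m),np.hypot(*m),a(n),np.hypot(*n)
E
python3 - <<'E'
from h import *
import pickle
cs=pickle.load(open('c2.pkl','rb'))
so=np.array([.533,-.198,.150]);ps=np.radians(-11.3)
print(dial(cs['scene'],so,ps))
def rect(p):return cv2.minAreaRect((p[:,:2]*1000).astype(np.float32))
Q=cloud(cs['scene']);im=cs['scene']['pixels'].astype(int)
S=Q[220:268,210:272].reshape(-1,3);S=S[(S[:,2]>.063)&(S[:,2]<.09)];print('stud',rect(S),len(S),S[:,2].max())
F=Q[150:225,190:270].reshape(-1,3);F=F[(F[:,2]>.175)&(F[:,2]<.28)];nx=np.array([np.cos(ps),np.sin(ps),0])
h=F@nx;h=h[abs(h-(so@nx+.012))<.015];print('face offset exp',so@nx+.012,'meas',np.median(h))
T=cloud(cs['top']);g=T[150:250,350:470].reshape(-1,3);g=g[(g[:,2]>.2)&(g[:,2]<.27)];print('top housing',rect(g),len(g))
E
```

```text
(((0.43204784393310547, 0.2867317199707031), (129.2730712890625, 155.81259155273438), 94.01752471923828), np.float64(12.246548624157747), np.float64(0.04804712272173485), np.float64(-1.935323269534199), np.float64(0.024795807913013408))
stud ((532.5913696289062, -199.98866271972656), (51.54941940307617, 47.84526062011719), 78.63496398925781) 378 0.08081225043317508
face offset exp 0.5734649495653633 meas 0.5741181565039001
top housing ((535.1672973632812, -175.2519073486328), (74.46604919433594, 27.527305603027344), 75.53270721435547) 344
```

Mark minus needle is 14.2° here against 14.1° from the wrist view, so the two agree. Next is touchdown, then rolling to the mark.

Run:
```python
from h import *
import json
ps=np.radians(-11.3);so=np.array([.533,-.199,.075])
p,q=tcp_for(so,ps)
arm.move_straight(p+[0,0,.02],frame=q,speed=.12);arm.sleep(.4)
f0=arm.get_state()['force'];print('f0',f0)
hit=arm.move_straight(p-[0,0,.008],speed=.02,guard=4);arm.sleep(.3)
s=arm.get_state();print(hit,s['tcp_pos']-p,s['force']-f0,s['moment'],s['time_s'],s['gripper_width'])
json.dump(dict(f0=f0.tolist(),dz=float(s['tcp_pos'][2]-p[2])),open('t.json','w'))
arm.sleep(.8)
c=arm.capture('scene');save('s3',cv2.resize(c['pixels'][160:280,180:300],(480,480),interpolation=2))
```

```text
f0 [ 0.25429377  0.53262969 -2.59281132]
True [-4.11104441e-05 -1.95345972e-05  1.08326227e-04] [-0.82673686 -0.22595067  8.27603558] [ 0.03382546  0.14540563 -0.06702177] 17.4 0.016911260776842522
```

View pics/s3.png

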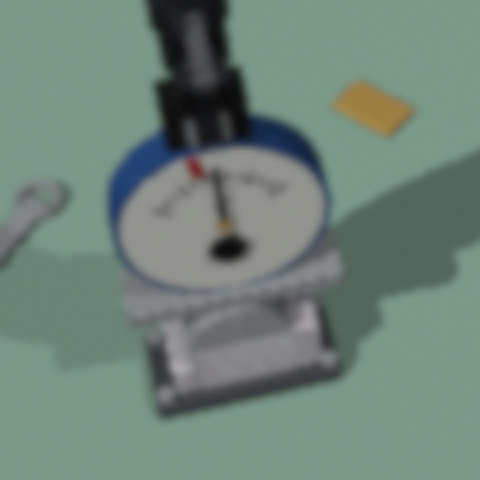

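The foot rests on the crown at the expected height with 8 N, and the needle at (222,195) is upright, right of the mark at (195,168). Now rock towards the mark, keeping the press light.

```bash
cat >> h.py <<'E'
import json
ps=np.radians(-11.3);so=np.array([.533,-.199,.075]);r_=.030
def roll_pose(deg,dz):
    m=np.radians(deg);y=r_*np.sin(m)-r_*m*np.cos(m);z=r_*np.cos(m)-r_+r_*m*np.sin(m)
    o=so+R.from_euler('z',ps).apply([0,y,z])+[0,0,dz]
    return o,tcp_for(o,ps,m)
def press(f0): return arm.get_state()['force']-f0
def roll(a,b,step=1.5):
    t=json.load(open('t.json'));f0=np.array(t['f0']);dz=t['dz']
    for d in np.linspace(a,b,max(1,int(np.ceil(abs(b-a)/step)))+1)[1:]:
        _,(p,q)=roll_pose(d,dz);arm.move_straight(p,frame=q,speed=.04);arm.sleep(.1)
        f=press(f0)
        print(round(d,2),'f',f.round(1),'dz',round(dz*1000,2),round(arm.get_state()['time_s'],1))
        if abs(f[2])>25 or np.linalg.norm(f[:2])>20: print('stop');break
        dz+=np.clip((f[2]-6)*2e-5,-3e-4,3e-4)
    t.update(dz=dz,deg=d);json.dump(t,open('t.json','w'))
def look(name):
    t=json.load(open('t.json'));c=arm.capture('scene');o,_=roll_pose(t['deg'],t['dz'])
    x=dial(c,o,ps,np.radians(t['deg']));print('mark',x[1:3],'needle',x[3:],'diff',x[1]-x[3])
    save(name,cv2.resize(c['pixels'][160:280,180:300],(480,480),interpolation=2))
E
python3 - <<'E'
from h import *
roll(0,12);arm.sleep(1.5);look('s4');print(press(np.array(json.load(open('t.json'))['f0'])),arm.get_state()['gripper_width'])
E
```

```text
1.5 f [0.4 1.2 2. ] dz 0.11 18.6
3.0 f [-0.3 -0.6  3.4] dz 0.03 18.9
4.5 f [ 0.3 -1.3  3.1] dz -0.02 19.3
6.0 f [ 0.3 -0.4  2.8] dz -0.08 19.6
7.5 f [-0.4 -1.2  4.1] dz -0.15 20.0
9.0 f [ 0.1 -1.2  4.8] dz -0.18 20.4
10.5 f [-0.  -0.   4.8] dz -0.21 20.7
12.0 f [-0.5 -0.4  4.2] dz -0.23 21.1
mark (np.float64(14.089011432477497), np.float64(0.048126133261097215)) needle (np.float64(15.273734501031425), np.float64(0.025474221680475036)) diff -1.1847230685539287
[-0.34560327 -0.90934893  3.41006199] 0.017261244954311434
```

View pics/s4.png

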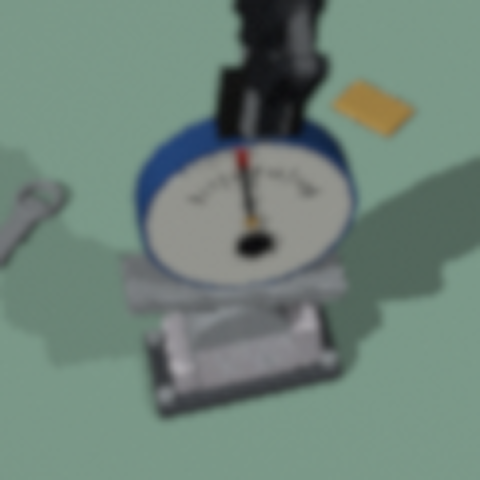

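The foot is tilted on the crown, and the needle at (247,190) points almost at the mark at (243,157). A finer measure comes from a line fit through the needle and bob, compared with the same fit on the upright picture.

```bash
cat >> h.py <<'E'
def fine(c,ctr,lean_deg,verbose=1):
    G=R.from_euler('z',ps)*R.from_euler('x',-np.radians(lean_deg));D=np.array(ctr)+G.apply([.012,0,.07]);nx,ny,nz=G.as_matrix().T
    f=200/np.tan(np.radians(c['vertical_fov']/2));Rm=R.from_rotvec(c['rotation']).as_matrix()
    # rectify dial: 0.25 mm/px, 520 px; x=gauge y, up=gauge z
    g=(np.arange(520)-260)*.00025;Y,Z=np.meshgrid(g,-g)
    P=(D+Y[...,None]*ny+Z[...,None]*nz-c['position'])@Rm
    im=cv2.remap(c['pixels'],(P[...,0]/P[...,2]*f+c['cx']).astype(np.float32),(P[...,1]/P[...,2]*f+c['cy']).astype(np.float32),cv2.INTER_CUBIC).astype(float)
    rr=np.hypot(Y,Z)
    # pivot = yellow hub
    yel=np.clip(np.minimum(im[...,0],im[...,1])-im[...,2]-25,0,None)*(rr<.012)
    hub=np.array([(yel*Y).sum(),(yel*Z).sum()])/max(yel.sum(),1e-9)
    red=np.clip(im[...,0]-np.maximum(im[...,1],im[...,2])-25,0,None)*((rr<.06)&(rr>.03)&(Z>.02))
    m=np.array([(red*Y).sum(),(red*Z).sum()])/red.sum()
    th=np.radians(lean_deg); s=-Y*np.sin(th)+Z*np.cos(th); l=Y*np.cos(th)+Z*np.sin(th) # world-vertical axes
    gray=im.mean(-1);rows=[]
    dk=np.clip(120-gray,0,None)*(red<1)
    for k in np.arange(.008,.030,.002):
        w=dk*(abs(s-k)<.001)*(abs(l)<.012);
        if w.sum(): rows.append([(w*l).sum()/w.sum(),k])
    w=dk*(s<-.008)*(s>-.03)*(abs(l)<.016);bob=[(w*l).sum()/w.sum(),(w*s).sum()/w.sum()]
    rows=np.array(rows);k=np.polyfit(rows[:,1],rows[:,0],1)
    mw=np.array([m[0]*np.cos(th)+m[1]*np.sin(th),-m[0]*np.sin(th)+m[1]*np.cos(th)])
    print('hub',(hub*1000).round(2),'mark(l,s)',(mw*1000).round(2),'bob',np.round(bob,4)*1000,'needle l=a*s+b: a deg',np.degrees(np.arctan(k[0])).round(2),'b mm',(k[1]*1e3).round(2),'resid',(rows[:,0]-np.polyval(k,rows[:,1])).std()*1e3)
    top=rows[-3:].mean(0);ln=(top-bob);off=mw[0]-(bob[0]+ln[0]/ln[1]*(mw[1]-bob[1]))
    print('mark right(+) of bob-needle line by deg',np.degrees(off/.047).round(2))
    return im
E
python3 - <<'E'
from h import *
import pickle
c2=pickle.load(open('c2.pkl','rb'))['scene'];a=fine(c2,[.533,-.198,.150],0)
t=json.load(open('t.json'));c=arm.capture('scene');b=fine(c,roll_pose(12,t['dz'])[0],12)
pickle.dump(c,open('c4.pkl','wb'))
save('rect',cv2.resize(np.clip(np.hstack([a,b]),0,255).astype(np.uint8),(800,400)))
E
```

```text
hub [ 0.42 -2.51] mark(l,s) [-9.76 47.19] bob [  0.7 -21.4] needle l=a*s+b: a deg -0.32 b mm 1.17 resid 0.1623101104282029
mark right(+) of bob-needle line by deg -13.53
hub [ 1.49 -2.99] mark(l,s) [ 0.97 48.62] bob [  0.9 -21.3] needle l=a*s+b: a deg 0.58 b mm 0.9 resid 0.08404525552218294
mark right(+) of bob-needle line by deg -0.5
```

View pics/rect.png

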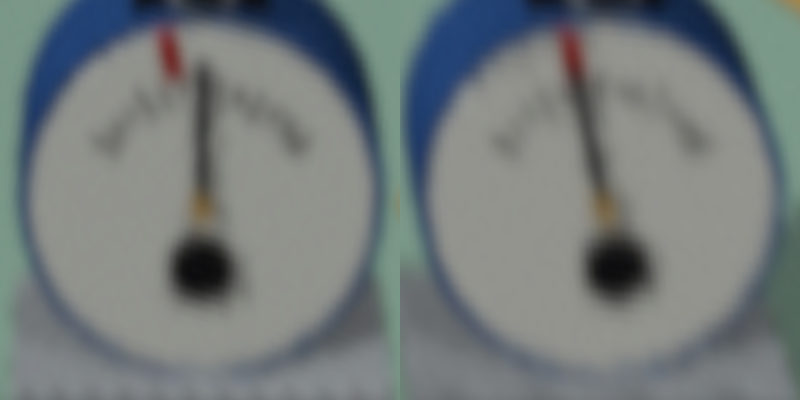

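Right panel: the needle at (580,110) runs into the mark at (571,50). Direct measurement leaves about 0.5° to go, and the upright-based estimate about 1.5°. I'll rock a further 0.8° and recheck once at rest.

Run:
```python
from h import *
roll(12,12.8,.4);arm.sleep(2.5)
t=json.load(open('t.json'));c=arm.capture('scene');b=fine(c,roll_pose(12.8,t['dz'])[0],12.8)
s=arm.get_state();print((s['force']-t['f0']).round(2),s['gripper_width'],s['time_s'],np.degrees((R.from_rotvec(s['tcp_rot'])*R.from_rotvec(roll_pose(12.8,0)[1][1]).inv()).magnitude()))
g=R.from_rotvec(s['tcp_rot']).as_matrix()[:,2];print('lean',np.degrees(np.arccos(-g[2])))
save('fin',np.hstack([cv2.resize(c['pixels'][160:280,180:300],(400,400),interpolation=2),cv2.resize(np.clip(b,0,255).astype(np.uint8),(400,400))]))
```

```text
12.27 f [-0.3 -0.5  2.7] dz -0.27 23.0
12.53 f [-0.3 -0.9  3.7] dz -0.34 23.4
12.8 f [-0.   0.2  5.4] dz -0.38 23.7
hub [ 1.39 -2.52] mark(l,s) [ 1.73 48.63] bob [  0.9 -21.3] needle l=a*s+b: a deg -0.37 b mm 1.15 resid 0.11767145563261894
mark right(+) of bob-needle line by deg 1.02
[-1.4  -0.04  7.66] 0.017273764826989193 26.25 0.0049973254657920555
lean 12.800160008398668
```

View pics/fin.png

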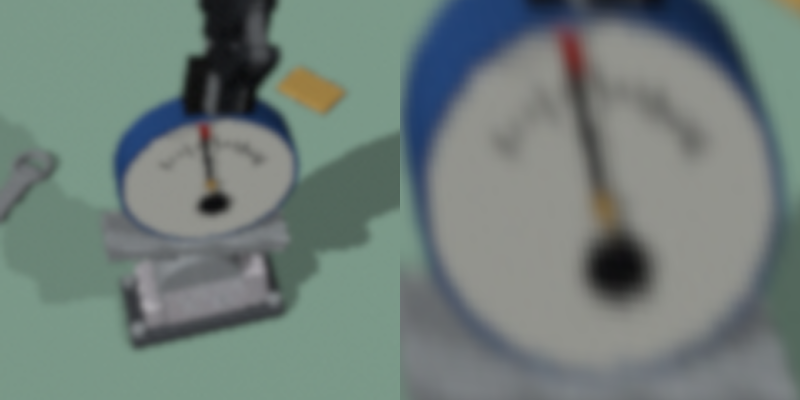

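Needle and mark overlap at (570,50) to (600,200) on the rectified dial. The near-range estimates centre on 12.2 to 12.6° and the wrist one on 13.6 to 14.1°, so I'll settle it by rectifying the saved sharper wrist picture.

Run:
```python
from h import *
import pickle
c=pickle.load(open('w1.pkl','rb'));p0=np.radians(4.);nx=np.array([np.cos(p0),np.sin(p0),0]);ny=np.array([-nx[1],nx[0],0])
g=(np.arange(520)-260)*.00025;Y,Z=np.meshgrid(g,-g)
for d0 in(.4975,.4955,.4995):
    D=d0*nx+.0841*ny+[0,0,.0716]
    X=(D+Y[...,None]*ny+Z[...,None]*[0,0,1]-c['M'][:3,3])@c['M'][:3,:3]
    f=200/np.tan(np.radians(c['vertical_fov']/2));h=np.hypot(X[...,0],X[...,1]);k=np.arctan2(h,X[...,2])*f/h
    im=cv2.remap(c['pixels'],(X[...,0]*k+c['cx']).astype(np.float32),(X[...,1]*k+c['cy']).astype(np.float32),cv2.INTER_CUBIC).astype(float)
    rr=np.hypot(Y,Z);red=np.clip(im[...,0]-np.maximum(im[...,1],im[...,2])-25,0,None)*((rr<.062)&(rr>.03))
    cen=lambda w:np.array([(w*Y).sum(),(w*Z).sum()])/w.sum()*1e3
    m=cen(red);dk=np.clip(110-im.mean(-1),0,None)
    bob=cen(dk*(Z<-.008)*(Z>-.03)*(abs(Y)<.016));nd=[cen(dk*(abs(Z-q)<.002)*(abs(Y)<.008)) for q in(.012,.018,.024,.030,.036)]
    yel=cen(np.clip(np.minimum(im[...,0],im[...,1])-im[...,2]-30,0,None)*(rr<.012))
    # mark's own axis (should pass through the pivot)
    w=red.ravel();Mx=np.c_[Y.ravel(),Z.ravel()]*1e3-m;ev=np.linalg.eigh((Mx*w[:,None]).T@Mx)[1][:,1]
    print(d0,'m',m.round(2),'bob',bob.round(2),'hub',yel.round(2),'needle y',np.round([q[0] for q in nd],2),'axis deg',np.degrees(np.arctan(-ev[0]/ev[1])).round(1))
if 1: save('wr',np.clip(im,0,255).astype(np.uint8))
```

```text
0.4975 m [-12.3   45.32] bob [ -2.11 -22.36] hub [-2.45 -4.9 ] needle y [-2.1  -1.96 -2.11 -1.18 -1.97] axis deg 12.3
0.4955 m [-12.42  43.38] bob [ -2.08 -23.3 ] hub [-2.47 -7.41] needle y [-2.14 -1.94 -2.09 -1.08 -2.56] axis deg 12.3
0.4995 m [-12.17  47.27] bob [ -2.12 -21.03] hub [-2.44 -2.4 ] needle y [-1.95 -2.08 -2.01 -1.75 -1.4 ] axis deg 12.3
```

View pics/wr.png

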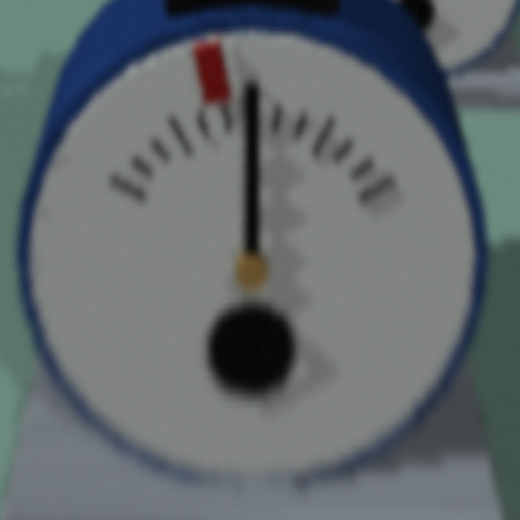

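This sharper view shows the hub at (250,270), needle at (250,170) and mark at (210,73). Measured from the real pivot, the mark is at 11.5 to 12.3°, which agrees with the scene fits at about 12.2°. My earlier 14° came from a misfitted dial centre. I'll rock back to 12.1°, let the pointer settle and hand in.

Run:
```python
from h import *
roll(12.8,12.1,.7);arm.sleep(3)
t=json.load(open('t.json'));f0=np.array(t['f0'])
for _ in range(6):
    f=press(f0)[2];print('f',round(f,1))
    if 3<f<9: break
    t['dz']+=float(np.clip((f-6)*2e-5,-1e-4,1e-4));p,q=roll_pose(12.1,t['dz'])[1];arm.move_straight(p,frame=q,speed=.02);arm.sleep(.4)
arm.sleep(2.5)
c=arm.capture('scene');fine(c,roll_pose(12.1,t['dz'])[0],12.1)
s=arm.get_state();print((s['force']-f0).round(2),s['gripper_width'],s['time_s'])
if 1.5<(s['force']-f0)[2]<12: print(arm.sign_off())
```

```text
12.45 f [-0.9  0.6  6.9] dz -0.39 26.6
12.1 f [-0.8  0.6  8.5] dz -0.37 26.9
f 7.4
hub [ 1.13 -2.62] mark(l,s) [ 1.07 48.56] bob [  0.9 -21.2] needle l=a*s+b: a deg 1.5 b mm 0.59 resid 0.13732168075308634
mark right(+) of bob-needle line by deg -0.67
[-1.12  0.65  6.75] 0.016601736878015954 32.5
the job is handed in; nothing more can be done
None
```

I handed the job in at 32.5 s: the larger gauge is still gripped and pressed on the crown at about 7 N, leaning 12.1°, with the pointer settled within about 1° of the red mark as best the images show.

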